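# Clip the curling rod into the petal jig

## Robot

A 7-joint arm with a two-finger parallel gripper is mounted at the origin on the work surface. World frame = base frame: x ahead of the robot, y to its left, z up, the work surface at z = 0. Lengths are in mm, angles in rad, forces in N, time in s.
With the tool pointing down it reaches from about 425 to 825 mm from the base axis. Payload 3.6 kg.
Tool frame: the origin (TCP) lies between the finger pads; the fingertips stand 11 mm ahead of it and the grasp point (between the pads) lies 8 mm behind it; z points along the fingers, y is the line along which they close (so a half turn about z gives the same grasp; the last joint's range is limited). The gripper opens to 85 mm and grips with 20 to 120 N. Pads are 22 mm wide; open, the fingers measure 114 mm over their backs; the gripper's body (76 mm by 85 mm) begins 54 mm behind the grasp point. The pads swing forward as they close: fully open they stand 13 mm farther back than shut.
Start: joints at [1.083, 0.615, -0.013, 1.423, 0.008, 1.103, -0.04], TCP at [289.62, -581.879, 242.297] pointing down, gripper open.
Joint ranges: [-3.12, 3.12], [-0.3, 2.06], [-1.34, 1.32], [0.26, 2.42], [-1.36, 4.5], [0.01, 1.98], [-2.84, 2.84]. Speed limits (rad/s): [2.79, 2.79, 3.14, 3.14, 3.14, 3.14, 3.14].

## Interface

Orientations are given as a unit quaternion [w, x, y, z].
In Python, from workcell import manip gives the robot as it stands.
- The arm moves only by the tool send_rows, never from a script. Its argument "targets" is a list that holds one entry, the list of rows, each a list of 5 numbers: the shift along the tool's x, y, z in m, then the turn about the tool's z in rad, then the opening in per cent of the stroke, from 0 (shut) to 100 (fully open). A call has 1 to 10 rows; each row shifts and turns the commanded pose from where the row before left it, along the tool's axes as they then stand; what a row does not reach is not made up. A row lasts 1/10 s, in which the tool goes at most 50 mm and 8.59 degrees, less where a joint would pass 70% of its speed; a pose out of reach is approached as far as the arm can. A call is refused whole if a number of a shift passes 0.05 or a number of a turn 0.15, either way. A call with a gripper value outside its range is refused whole. The fingers move at their own pace and stop on an object; the grip force is fixed at half the most. Time passes only in rows, so rows that do not move let the fingers close. It gives the time, the measured TCP pose, the force, the opening and the grip force at its end, in the units of the state.
- manip.observe(): the state, without advancing time (a new reading comes with each control period).
- manip.read_camera(name): name is "side" or "top" or "wrist"; returns the picture (384x512x3 uint8, red, green, blue); there is no depth.
- manip.calibration(name): a dict with "mtx" (3x3 intrinsics, pixels), "dist_coeffs" ([k1, k2, p1, p2, k3] as OpenCV has them; the pictures are not rectified), "origin" and "rotation" of the camera in the world. Camera axes: x right, y down, z forward; pixel columns grow to the right and rows downward; lengths in mm; the calibration is good to about 2 mm. A picture is of the moment at which its call begins: read the wrist's pose just before it. calibration takes no time and is no camera call; for the wrist camera it gives the pose at the moment of the call.
- manip.sign_off(): hands the job in; it is judged then, once.
The state is a dict: "clock": time; "joint_pos": joint angles; "qd": joint speeds; "effort": joint torques, N m; "tool_pos": TCP position; "eef_rot": TCP orientation; "ft_force": force on the tool from outside, world axes, zero at the start; "torque": the same for the moment, N m; "gripper_width": finger opening in mm; "finger_force": force on a finger pad.
Only numpy, scipy, OpenCV 4.12 (cv2) and the standard library are available. Lean on these libraries where they do the work, as an engineer would, in place of code of your own. Each camera call takes 0.05 s, during which the arm holds its last target. There are 200 camera calls.

## Task

Draw the curling rod (the round one with a cube on each end) out of the rack, lay it down on the open bench and let go, so that you can take it again by its middle; then press it down past the two sprung jaws of the curling jig until it sits fully home in both forks with the jaws closed over it. Leave the other sticks in the rack and everything else on the bench where they are.

Things in the scene. Friction and masses are not known exactly. Their poses are not given: they have to be found in the camera images.
- rod: the curling rod, plain pale beech: round shaft 14 mm thick, with a 24 mm cube on each end, cube centres 78 mm from its middle; 180 mm long over all, 50 to 100 g. Origin under its middle, level with the cubes' lower faces (rod axis 12 mm above it); x along the rod. Both ends alike. It starts lying in one lane of the rack, between or beside two other sticks.
- rod_center (a point): the middle of the rod, on its axis
- bar: a plain square beech stick, 20 x 20 x 180 mm, x along it, origin under its middle; lies in another lane of the rack, stays there
- slat: a flat beech slat, 26 mm wide, 8 mm thick, 180 mm long, x along it, origin under its middle; lies in another lane, stays there
- rack: low fixed beech rack on the robot's left or right, 186 mm (x) by 50 mm (y), 48 mm high, origin on the bench under its middle. Three lanes at x = -60, 0, 60 mm run along y, open at both ends; a stick lies in each, straight on the bench, sticking out 57 to 73 mm at both ends. The roof covers their middles, so a stick must be drawn out lengthwise.
- jig: the curling jig, a fixed aluminium fixture on the robot's left or right; foot 214 mm (x) by 80 mm (y), 8 mm thick, origin on the bench under its middle, x along the seated rod. Two fork clips at x = -53 and +53 mm, a pocket for an end cube beyond each. Between the forks (96 mm) there is only the foot: there the shaft can be held as it goes down.
- jig_seat (a point): where the middle of the fully seated rod's axis lies: 55 mm above the bench over the jig's origin
- jaw_a (a joint): sprung steel jaw of the fork at the jig's x = -53 mm, hinged 20 mm to -y of the slot's middle and 18 mm above the seated axis: 0 closed over the slot, up to 1.3 rad as the shaft pushes it down and aside; springs back to 0 once the shaft has passed. Both jaws together resist with about 10 N and push the shaft up to about 8 N sideways, to +y; a rod let go above just lies on them
- jaw_b (a joint): the same at x = +53 mm
- rack_roof (a point): middle of the rack roof's top, 48 mm above the bench; the roof is 10 mm thick (38 mm of headroom under it) and stands on 6 mm walls at the rack's x = -90, -30, 30, 90 mm (lanes 54 mm wide)
- fork_a (a point): middle of the shaft's place in the fork at the jig's x = -53 mm (fork 10 mm thick). Slot 17 mm wide, open upwards, floor 7 mm below this point. Fixed prong on the jig's +y side, 16 mm above this point plus an outward flare to about 28 mm; on the -y side a 22 mm high post (20 to 27 mm out) carries the sprung jaw, whose nose reaches over the slot about 10 mm above this point
- fork_b (a point): the same in the fork at the jig's x = +53 mm
- pocket_a (a point): middle of the pocket for an end cube at the jig's -x end, at the seated axis' height: open-topped, 35 mm along x, 36 mm wide in y, walls 5 mm thick and 12 mm higher than this point, so there is no room for fingers
- pocket_b (a point): the same at the jig's +x end
- glue: white-lidded glue jar, 48 mm across, 50 mm high, origin under its middle; stays put
- eraser: white eraser, 42 (x) x 24 x 16 mm high, origin under its middle; stays put
- tape: grey roll of tape lying flat, 60 mm across, 20 mm high, origin under its middle; stays put
- penpot: blue pen pot with pens, 70 mm across, about 160 mm high with its pens, origin under its middle; stays put
- paint: green paint bottle, 52 mm across, 130 mm high, origin under its middle; stays put
- spool: green spool standing, 48 mm across, 40 mm high, origin under its middle; stays put
There are look-alikes about, which are no part of the job. What is shaped like the rod but red is not meant.

How it is judged (in metres and radians):
On the way:
1. the rod lies flat on the bench, clear of the rack, and is let go (height (world z) of rod_center below 0.017 m and horizontal distance between rod_center and rack above 0.12 m and contact force between rod and the fingers below 0.05 N and linear speed of rod below 0.03 m/s), for 0.2 s.
At the end, for the whole second after the job is handed in: The rod is at rest in both forks: its middle within 4 mm of the seat's height and 10 mm of it sideways or lengthwise, along the jig within 0.05 rad, both jaws sprung back to less than 0.12 rad. The other sticks and the bystanders stand within 30 mm of where they were, none tipped (z of rod_center in the frame of jig_seat between -0.004 and 0.004 m and horizontal distance between rod_center and jig_seat below 0.01 m and angle between the x axis of rod and the x axis of jig, either way round below 0.05 rad and value of joint each of jaw_a, jaw_b below 0.12 rad and linear speed of rod below 0.02 m/s); the robot touches nothing.
It fails at once if another stick of the rack is shifted by more than 30 mm (distance of any of bar, slat from where it was at the start of the episode above 0.03 m).
It fails at once if a bystander is shifted by more than 30 mm or tipped (distance of any of glue, tape, eraser, penpot, paint, spool from where it was at the start of the episode above 0.03 m or angle between any of glue, tape, eraser, penpot, paint, spool's own z axis and vertical above 0.35 rad).
It also fails if it takes over 56 s, if anything falls off the work surface, if the arm or the gripper's body presses on something with over 40 N, if the wrist force passes 120 N, or if a joint passes its speed limit or range.

## Working session

There is one attempt and no reset: what is moved stays moved. The work goes in short steps, Python scripts to look and compute and a tool call to move; the robot and the scene stay as the last step left them, time stands still between calls to the robot, and variables do not carry over. Pictures are saved under pics/ and viewed, at most 10 in all, crops included, and the job is handed in when it is done.

Besides the shell and the picture viewer there is one more tool, called after "Request:" as name(argument=value, ...) on one line, values as JSON. send_rows: Moves the arm, as the interface text tells. Its arguments: {"type":"object","properties":{"targets":{"type":"array"}},"required":["targets"]}

```bash
mkdir -p pics
cat > h.py <<'E'
import numpy as np, cv2
from workcell import manip
from scipy.spatial.transform import Rotation as R
def ray(c,uv):
    m=np.array(c["mtx"],float);d=np.array(c["dist_coeffs"],float)
    p=cv2.undistortPoints(np.array(uv,float).reshape(-1,1,2),m,d).reshape(-1,2)
    v=np.c_[p,np.ones(len(p))]@np.array(c["rotation"],float).reshape(3,3).T
    return np.array(c["origin"],float),v
def plane(c,uv,z):
    o,v=ray(c,uv); return o+v*((z-o[2])/v[:,2])[:,None]
def tri(c1,u1,c2,u2):
    o1,v1=ray(c1,u1);o2,v2=ray(c2,u2);out=[]
    for a,b in zip(v1,v2):
        s=np.linalg.lstsq(np.c_[a,-b],o2-o1,rcond=None)[0]
        out.append(np.r_[(o1+a*s[0]+o2+b*s[1])/2,np.linalg.norm(o1+a*s[0]-o2-b*s[1])])
    return np.array(out)
def snap(n,f):
    im=np.array(manip.read_camera(n)); cv2.imwrite(f"pics/{f}.png",im[:,:,::-1]); return im
E
python3 - <<'E'
from h import *
s=manip.observe();print({k:s[k] for k in("clock","tool_pos","eef_rot","gripper_width")})
for n in("top","side"):
    im=snap(n,n+"0");c=manip.calibration(n);np.set_printoptions(suppress=True,precision=3)
    print(n,c["origin"],np.array(c["rotation"]),np.array(c["mtx"]),c["dist_coeffs"])
    print(type(c["rotation"]))
E
```

```text
{'clock': 0.0, 'tool_pos': array([ 289.29116235, -581.24370071,  241.13034489]), 'eef_rot': array([-1.26135708e-03,  9.73454159e-01,  2.28878377e-01, -3.12129148e-04]), 'gripper_width': 85.52638568521037}
top [501.507  14.847 979.917] [ 0.039 -0.703  0.708 -0.054] [[380.97    0.    251.76 ]
 [  0.    380.97  188.065]
 [  0.      0.      1.   ]] [0.018 0.    0.    0.    0.   ]
<class 'numpy.ndarray'>
side [ 571.624 -885.524  901.646] [-0.405  0.914 -0.011  0.012] [[461.764   0.    268.037]
 [  0.    461.764 192.456]
 [  0.      0.      1.   ]] [0.051 0.    0.    0.    0.   ]
<class 'numpy.ndarray'>
```

View pics/top0.png

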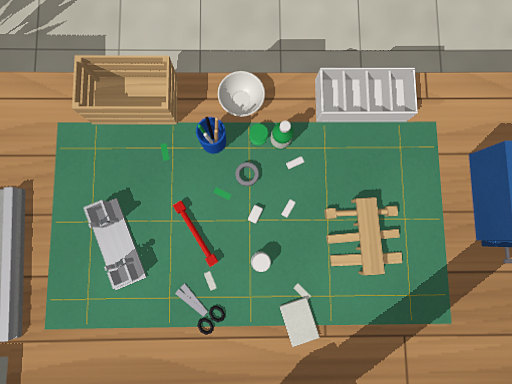

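View pics/side0.png

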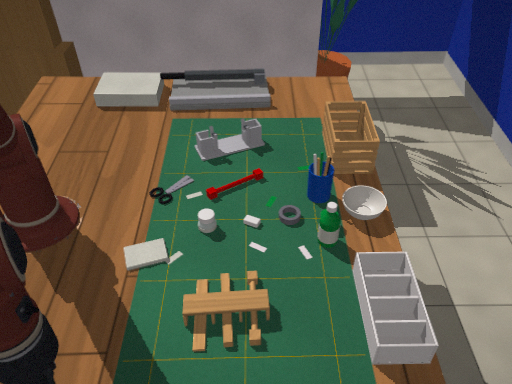

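```bash
python3 - <<'E'
s=open('h.py').read()
s=s.replace('np.array(c["rotation"],float).reshape(3,3).T','rot(c).T').replace('def ray(','def rot(c):\n    return R.from_quat(np.array(c["rotation"],float),scalar_first=True).as_matrix()\ndef ray(',1)
open('h.py','w').write(s)
E
python3 - <<'E'
from h import *
im=cv2.imread('pics/top0.png')
a=cv2.resize(im[170:290,310:420],None,fx=4.9,fy=4.9,interpolation=cv2.INTER_CUBIC)[:,:400]
a=cv2.resize(im[185:285,320:410],(396,440),interpolation=cv2.INTER_CUBIC)
b=cv2.resize(im[190:290,75:165],(396,440),interpolation=cv2.INTER_CUBIC)
cv2.imwrite('pics/c1.png',np.hstack([a,b]))
im=cv2.imread('pics/side0.png')
a=cv2.resize(im[260:360,175:275],(400,400),interpolation=cv2.INTER_CUBIC)
b=cv2.resize(im[105:175,180:280],(400,280),interpolation=cv2.INTER_CUBIC)
b=np.vstack([b,np.zeros((120,400,3),np.uint8)])
cv2.imwrite('pics/c2.png',np.hstack([a,b]))
c=manip.calibration("top");np.set_printoptions(suppress=True,precision=1)
print(plane(c,[[331,213],[391,211],[261,262],[288,208],[255,214],[248,173],[211,134],[281,134],[259,133],[180,208],[211,260]],15))
E
```

```text
[[ 565.2 -207.3   15. ]
 [ 569.4 -360.8   15. ]
 [ 444.2  -27.9   15. ]
 [ 578.5  -98.1   15. ]
 [ 563.8  -14.    15. ]
 [ 669.2    3.    15. ]
 [ 772.4   98.5   15. ]
 [ 772.   -83.7   15. ]
 [ 774.8  -26.3   15. ]
 [ 580.3  175.4   15. ]
 [ 450.3   96.4   15. ]]
```

View pics/c1.png

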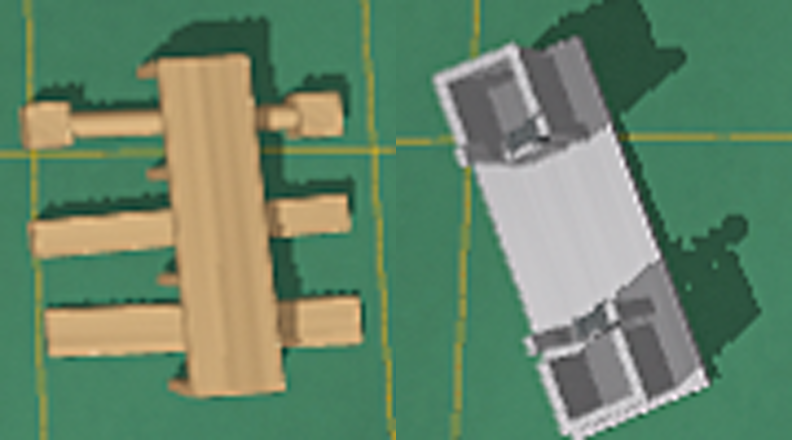

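View pics/c2.png

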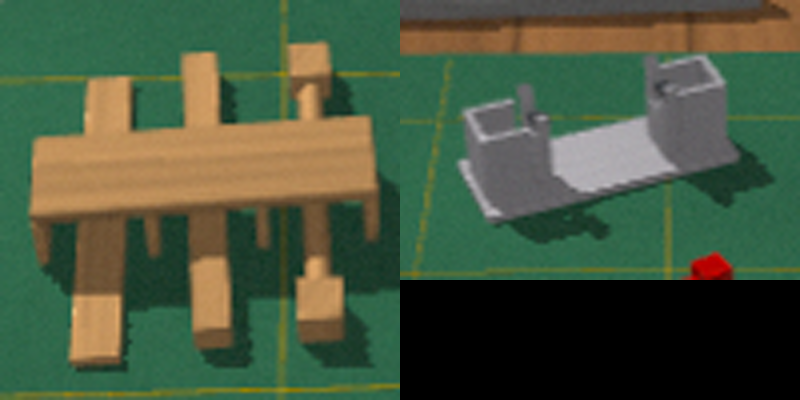

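Run:
```python
from h import *
np.set_printoptions(suppress=True,precision=1)
t=manip.calibration("top");s=manip.calibration("side")
T=[[392.2,211.1],[330.7,213]];S=[[255.2,334.],[252.5,273.5]]
print(plane(t,T,24));print(plane(s,S,24));print(tri(t,T,s,S))
# jig: pocket openings (top, z=67) in top crop, side crop
f=lambda x,y:[75+(x-396)/4.4,190+y/4.4]
g=lambda x,y:[180+(x-400)/4,105+y/4]
T=[f(493,107),f(588,392)];print(plane(t,T,67))
S=[g(686,78),g(497,119)];print(plane(s,S,67));print(tri(t,T,s,S))
# foot corners
print(manip.observe()["joint_pos"])
```

```text
[[ 568.5 -360.3   24. ]
 [ 564.6 -204.5   24. ]]
[[ 571.8 -362.4   24. ]
 [ 566.8 -204.2   24. ]]
[[ 570.2 -361.2   21.6    3.1]
 [ 565.7 -204.4   24.1    2.2]]
[[562.3 361.9  67. ]
 [411.8 305.4  67. ]]
[[566.8 357.2  67. ]
 [420.1 302.1  67. ]]
[[564.7 363.9  62.2   4.1]
 [415.5 306.6  63.9   8.1]]
[ 1.1  0.6 -0.   1.4  0.   1.1 -0. ]
```

Request:
send_rows(targets=[[[0.05,-0.02,0,-0.15,100],[0.05,-0.02,0,-0.15,100],[0.05,-0.02,0,-0.15,100],[0.05,-0.02,0,-0.15,100],[0.05,0,0,-0.15,100],[0.04,0,0,-0.15,100],[0.01,0,0,-0.15,100],[0,0,0,-0.085,100],[0,0,0,0,100]]])

```text
clock: 1.0
tool_pos: [425.1, -317.7, 242.0]
eef_rot: [-0.0, 0.698, 0.717, -0.0]
ft_force: [-0.1, 0.3, 0.2]
gripper_width: 85.1
finger_force: 0.0
```

Request:
send_rows(targets=[[[-0.015,0.05,0.02,0,100],[-0.015,0.05,0.02,0,100],[-0.016,0.043,0.02,0,100],[0,0,0,0,100],[0,0,0,0,100]]])

```text
clock: 1.5
tool_pos: [558.1, -357.6, 184.0]
eef_rot: [-0.002, 0.698, 0.716, -0.001]
ft_force: [-0.9, -0.7, -0.3]
gripper_width: 85.5
finger_force: 0.0
```

Run:
```python
from h import *
np.set_printoptions(suppress=True,precision=3)
c=manip.calibration("wrist");im=snap("wrist","w1");print(c["origin"],rot(c),c["mtx"],manip.observe()["tool_pos"])
import pickle;pickle.dump(c,open("w1.pkl","wb"))
```

```text
[ 556.797 -282.289  315.48 ] [[ 1.     0.024  0.003]
 [ 0.024 -0.956 -0.292]
 [-0.004  0.292 -0.956]] [[268.527   0.    257.305]
 [  0.    268.527 191.577]
 [  0.      0.      1.   ]] [ 557.761 -357.983  185.926]
```

View pics/w1.png

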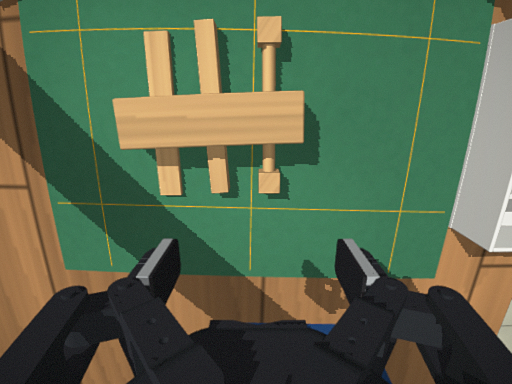

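The wrist view shows the rod in the rack's rightmost lane: near cube at about (269,181), far cube at (269,30); the space beyond is empty.

Run:
```python
from h import *
import pickle
np.set_printoptions(suppress=True,precision=1)
c=pickle.load(open("w1.pkl","rb"))
print(plane(c,[[269,181.5],[269,32],[269,72],[268.5,158]],24))
print(manip.observe()["tool_pos"])
```

```text
[[ 570.5 -359.3   24. ]
 [ 565.2 -207.9   24. ]
 [ 566.5 -244.9   24. ]
 [ 569.  -332.7   24. ]]
[ 557.8 -358.   185.9]
```

Request:
send_rows(targets=[[[0,0,0.04,0,100],[0,0,0.04,0,100],[0,0,0.04,0,100],[0,0,0,0,100],[0,0,0,0,100]]])

```text
clock: 2.05
tool_pos: [558.4, -358.4, 68.6]
eef_rot: [0.001, 0.698, 0.716, -0.0]
ft_force: [0.7, -0.5, 1.6]
gripper_width: 85.1
finger_force: 0.0
```

Request:
send_rows(targets=[[[-0.002,0.011,0.015,0,100],[0,0,0.02,0,100],[0,0,0.015,0,100],[0,0,0,0,100],[0,0,0,0,100]]])

```text
clock: 2.55
tool_pos: [570.5, -360.0, 18.5]
eef_rot: [0.001, 0.698, 0.716, 0.0]
ft_force: [1.0, 0.7, -0.1]
gripper_width: 85.7
finger_force: 0.0
```

Request:
send_rows(targets=[[[0,0,0,0,40],[0,0,0,0,35],[0,0,0,0,35],[0,0,0,0,35]]])

```text
clock: 2.95
tool_pos: [568.9, -359.6, 16.6]
eef_rot: [-0.0, 0.698, 0.716, -0.0]
ft_force: [-0.1, -0.3, -0.3]
gripper_width: 30.4
finger_force: 0.0
```

Request:
send_rows(targets=[[[0,0,0,0,10],[0,0,0,0,10],[0,0,0,0,10],[0,0,0,0,10],[0,0,0,0,10]]])

```text
clock: 3.45
tool_pos: [569.2, -359.6, 16.5]
eef_rot: [-0.0, 0.698, 0.716, -0.0]
ft_force: [-1.3, -0.3, 3.0]
gripper_width: 22.4
finger_force: 61.2
```

Request:
send_rows(targets=[[[-0.01,0,0,0,10],[-0.015,0,0,0,10],[-0.02,0,0,0,10],[-0.02,0,0,0,10],[-0.02,0,0,0,10],[-0.02,0,0,0,10],[-0.02,0,0,0,10],[-0.015,0,0,0,10],[-0.01,0,0,0,10],[0,0,0,0,10]]])

```text
clock: 4.45
tool_pos: [573.0, -512.8, 16.6]
eef_rot: [0.002, 0.699, 0.715, -0.001]
ft_force: [-1.4, -2.8, 2.3]
gripper_width: 22.8
finger_force: 61.0
```

Request:
send_rows(targets=[[[0,0,0,0,10],[0,0,0,0,60],[0,0,0,0,60],[0,0,0,0,60]]])

```text
clock: 4.85
tool_pos: [573.6, -508.1, 16.0]
eef_rot: [-0.001, 0.697, 0.717, 0.0]
ft_force: [-0.5, 0.2, -0.8]
gripper_width: 51.3
finger_force: 0.0
```

Request:
send_rows(targets=[[[0,0,-0.02,0,60],[0,0,-0.03,0,100],[0,0,-0.03,0,100],[0.03,0,-0.03,0,100],[0.03,0,0,0,100],[0.018,0,0,0,100],[0,0,0,0,100],[0,0,0,0,100],[0,0,0,0,100]]])

```text
clock: 5.75
tool_pos: [571.0, -433.5, 126.8]
eef_rot: [0.001, 0.699, 0.715, -0.001]
ft_force: [0.5, -0.4, -0.9]
gripper_width: 85.3
finger_force: 0.0
```

Run:
```python
from h import *
np.set_printoptions(suppress=True,precision=1)
print(manip.observe()["tool_pos"])
c=manip.calibration("wrist");im=snap("wrist","w2")
hsv=cv2.cvtColor(im,cv2.COLOR_RGB2HSV)
import pickle;pickle.dump(c,open("w2.pkl","wb"))
```

```text
[ 571.  -433.5  126.8]
```

View pics/w2.png

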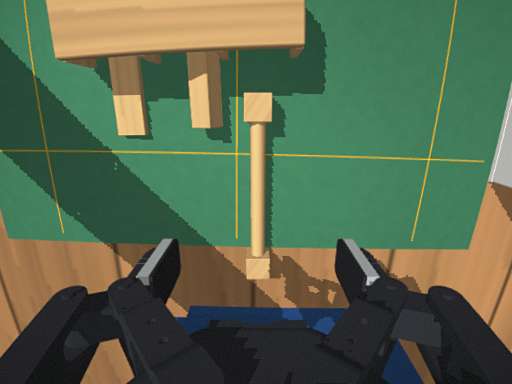

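The rod lies free: far cube top at about (258,107), near cube top at (258,267), clear of the rack and in line with the gripper.

Run:
```python
from h import *
import pickle
np.set_printoptions(suppress=True,precision=1)
c=pickle.load(open("w2.pkl","rb"))
print(plane(c,[[258,107],[258,267],[258,93],[258,121],[258,257]],24))
print(plane(c,[[258,122],[258,190]],19))
```

```text
[[ 569.7 -356.3   24. ]
 [ 573.3 -509.7   24. ]
 [ 569.4 -345.2   24. ]
 [ 569.9 -367.7   24. ]
 [ 573.1 -498.2   24. ]]
[[ 570.  -368.8   19. ]
 [ 571.5 -430.3   19. ]]
```

Request:
send_rows(targets=[[[0,0,0.03,0,100],[0,0,0.03,0,100],[0,0,0.03,0,80],[0,0,0.01,0,60],[0,0,0.01,0,45],[0,0,0,0,35],[0,0,0,0,35]]])

```text
clock: 6.5
tool_pos: [572.5, -432.0, 17.8]
eef_rot: [0.001, 0.698, 0.716, 0.0]
ft_force: [-0.1, 0.4, 0.4]
gripper_width: 30.2
finger_force: 0.0
```

Request:
send_rows(targets=[[[0,0,0.003,0,30],[0,0,0,0,0],[0,0,0,0,0],[0,0,0,0,0],[0,0,0,0,0],[0,0,0,0,0]]])

```text
clock: 7.1
tool_pos: [572.2, -431.6, 14.7]
eef_rot: [0.001, 0.698, 0.716, 0.0]
ft_force: [-0.8, -0.6, 5.0]
gripper_width: 11.7
finger_force: 58.9
```

Request:
send_rows(targets=[[[0,0,-0.015,0,0],[0,0,-0.03,0,0],[0,0,-0.04,0,0],[0,0,-0.04,0,0],[0,0,-0.04,0,0],[0,0,-0.04,0,0],[0,0,-0.03,0,0],[0.02,0,0,0,0],[0.03,0,0,0,0],[0.04,-0.01,0,0,0]]])

```text
clock: 8.1
tool_pos: [559.2, -341.8, 248.3]
eef_rot: [0.0, 0.699, 0.715, 0.0]
ft_force: [0.3, 0.7, -0.1]
gripper_width: 11.5
finger_force: 58.7
```

Request:
send_rows(targets=[[[0.045,-0.012,0,0,0],[0.045,-0.012,0,0,0],[0.045,-0.012,0,0,0],[0.045,-0.012,0,0,0],[0.045,-0.012,0,0,0],[0.045,-0.012,0,0,0],[0.045,-0.012,0,0,0],[0.045,-0.012,0,0,0],[0.045,-0.012,0,0,0],[0.045,-0.012,0,0,0]]])

```text
clock: 9.1
tool_pos: [426.6, 106.7, 249.1]
eef_rot: [0.0, 0.698, 0.716, 0.0]
ft_force: [-0.2, 0.1, -1.1]
gripper_width: 11.5
finger_force: 58.7
```

Request:
send_rows(targets=[[[0.04,-0.015,0,0,0],[0.035,-0.015,0,0,0],[0.03,-0.015,0,0,0],[0.02,-0.01,0,0,0],[0.01,0,0,0,0],[0,0,0,0,0],[0,0,0,0,0],[0,0,0,0,0]]])

```text
clock: 9.9
tool_pos: [369.9, 237.0, 248.4]
eef_rot: [0.0, 0.699, 0.715, -0.0]
ft_force: [0.3, -0.7, -1.9]
gripper_width: 12.1
finger_force: 58.7
```

Run:
```python
from h import *
np.set_printoptions(suppress=True,precision=1)
s=manip.observe();print(s["tool_pos"],s["joint_pos"])
c=manip.calibration("wrist");im=snap("wrist","w3");print(c["origin"])
import pickle;pickle.dump((c,s),open("w3.pkl","wb"))
cv2.imwrite("pics/w3b.png",cv2.resize(im[:,:,::-1],(800,600),interpolation=cv2.INTER_CUBIC))
```

```text
[369.9 237.  248.4] [-0.2  0.3 -0.5  2.   0.2  0.9 -0.8]
[368.3 312.8 379.6]
```

View pics/w3b.png

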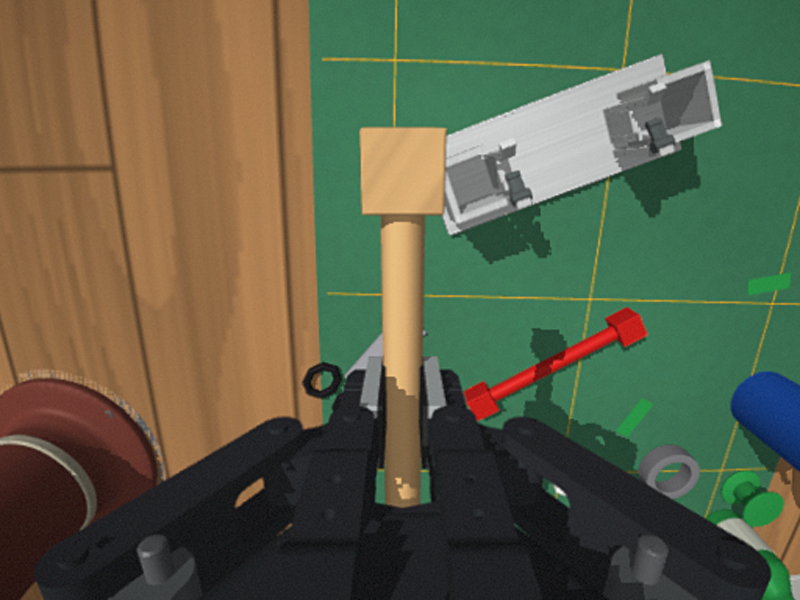

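The jig lies at upper right ((450,140)–(720,60)), jaws on its near side. The rod is held square, its far cube at (403,170). I'll zoom in.

Run:
```python
import cv2
im=cv2.imread("pics/w3.png")[30:155,280:468]
cv2.imwrite("pics/w3c.png",cv2.resize(im,None,fx=4.25,fy=4.25,interpolation=cv2.INTER_CUBIC))
```

```text
(no output)
```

View pics/w3c.png

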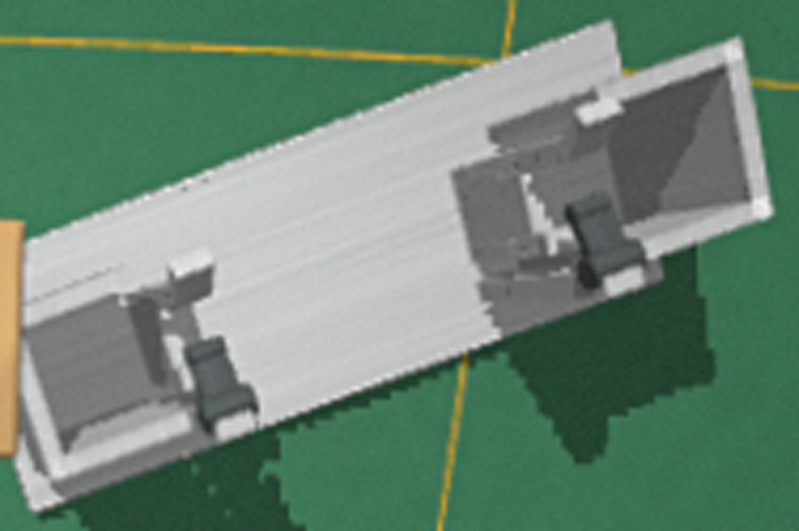

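Run:
```python
from h import *
import pickle
np.set_printoptions(suppress=True,precision=1)
c,s=pickle.load(open("w3.pkl","rb"))
f=lambda p:[[280+x/4.25-.4,30+y/4.25-.4] for x,y in p]
post=plane(c,f([(235,424),(623,280)]),77)
foot=plane(c,f([(35,510),(612,20)]),8)
rim=plane(c,f([(740,38),(770,215)]),67)
pr=plane(c,f([(193,263),(600,107)]),83)
print(post,foot,rim,pr)
d=(post[1]-post[0])[:2];L=np.linalg.norm(d);d/=L;n=np.array([-d[1],d[0]])
print("L",L,np.degrees(np.arctan2(d[1],d[0])),"ctr posts",post.mean(0)[:2]+23.5*n)
fd=(foot[1]-foot[0])[:2];print("footdiag",np.linalg.norm(fd),"ang",np.degrees(np.arctan2(fd[1],fd[0])-np.arctan2(80,214)),"ctr",foot.mean(0))
print("rim mid",rim.mean(0),np.linalg.norm(rim[0]-rim[1]))
e=(pr[1]-pr[0])[:2];print("prong L",np.linalg.norm(e),np.degrees(np.arctan2(e[1],e[0])),pr.mean(0))
# rod in hand: cube far top corners
sc=512/800
print("cube",plane(c,[[403*sc,129*sc],[403*sc,213*sc],[360*sc,170*sc],[445*sc,170*sc]],s["tool_pos"][2]-2.7+12), s["tool_pos"],s["eef_rot"])
```

```text
[[454.6 293.2  77. ]
 [552.5 333.3  77. ]] [[411.5 259.5   8. ]
 [578.2 412.6   8. ]] [[580.  395.   67. ]
 [596.8 352.6  67. ]] [[438.7 332.3  83. ]
 [535.9 372.8  83. ]]
L 105.73297036852786 22.250922467195267 ctr posts [494.7 335. ]
footdiag 226.3482115270526 ang 22.07722078643349 ctr [494.9 336.1   8. ]
rim mid [588.4 373.8  67. ] 45.606094531253035
prong L 105.36138694873904 22.612236374102928 [487.3 352.6  83. ]
cube [[368.2 323.6 257.7]
 [368.8 300.9 257.7]
 [356.5 312.6 257.7]
 [380.2 313.1 257.7]] [369.9 237.  248.4] [ 0.   0.7  0.7 -0. ]
```

Request:
send_rows(targets=[[[0,0,0,0.14,0],[0,0,0,0.14,0],[0,0,0,0.14,0],[0,0,0,0.14,0],[0,0,0,0.14,0],[0,0,0,0.14,0],[0,0,0,0.14,0],[0,0,0,0.14,0],[0,0,0,0.086,0],[0,0,0,0,0]]])

```text
clock: 10.95
tool_pos: [369.5, 237.8, 248.6]
eef_rot: [0.0, 0.981, 0.193, -0.0]
ft_force: [0.5, 0.0, -1.3]
gripper_width: 11.5
finger_force: 58.6
```

Request:
send_rows(targets=[[[0.03,-0.01,0,0,0],[0.03,-0.01,0,0,0],[0.03,-0.01,0.02,0,0],[0.03,-0.01,0.02,0,0],[0.025,-0.004,0.02,0,0],[0.01,0,0.02,0,0],[0,0,0,0,0],[0,0,0,0,0],[0,0,0,0,0]]])

```text
clock: 11.85
tool_pos: [495.7, 338.2, 169.9]
eef_rot: [-0.0, 0.981, 0.194, 0.001]
ft_force: [0.6, 0.1, -0.3]
gripper_width: 11.4
finger_force: 58.6
```

```bash
cat > chk.py <<'E'
from h import *
np.set_printoptions(suppress=True,precision=2)
s=manip.observe();p=s["tool_pos"];m=R.from_quat(s["eef_rot"],scalar_first=True).as_matrix()
ax=m[:,0];print("pos",p,"yaw x",np.degrees(np.arctan2(ax[1],ax[0])),"tilt",m[2,:2],"F",s["ft_force"],"w",s["gripper_width"],"q",s["joint_pos"])
mid=p-2.3*ax+2.7*m[:,2]
e=np.array([494.8,335.5,55])-mid;print("rod mid",mid,"err in tool",m.T@e,"turn need (tool)",-(np.radians(22.2)-np.arctan2(ax[1],ax[0])))
E
python3 chk.py
```

```text
pos [495.65 338.24 169.89] yaw x 22.413746588885786 tilt [ 0. -0.] F [ 0.64  0.09 -0.35] w 11.448190639148088 q [-0.52  0.62 -0.19  1.66  0.15  0.88 -1.95]
rod mid [493.53 337.37 167.19] err in tool [  0.31   2.27 112.19] turn need (tool) 0.00373058174096369
```

Request:
send_rows(targets=[[[0,0.002,0.02,0.003,0],[0,0,0.02,0,0],[0,0,0.02,0,0],[0,0,0.01,0,0],[0,0,0,0,0],[0,0,0,0,0],[0,0,0,0,0]]])

```text
clock: 12.55
tool_pos: [497.2, 337.2, 100.1]
eef_rot: [-0.001, 0.981, 0.193, 0.001]
ft_force: [0.4, 0.5, -1.0]
gripper_width: 11.5
finger_force: 58.6
```

```bash
python3 chk.py
python3 - <<'E'
from h import *
import pickle
s=manip.observe();c=manip.calibration("wrist");im=snap("wrist","w4");pickle.dump((c,s),open("w4.pkl","wb"))
cv2.imwrite("pics/w4b.png",cv2.resize(im[0:300,56:456,::-1],(800,600),interpolation=cv2.INTER_CUBIC))
E
```

```text
pos [497.18 337.17 100.1 ] yaw x 22.22314962937011 tilt [ 0. -0.] F [ 0.4   0.54 -1.02] w 11.479330524778309 q [-0.53  0.71 -0.17  1.72  0.17  0.73 -1.97]
rod mid [495.05 336.3   97.39] err in tool [-0.66  0.68 42.39] turn need (tool) 0.0004040372531247671
```

View pics/w4b.png

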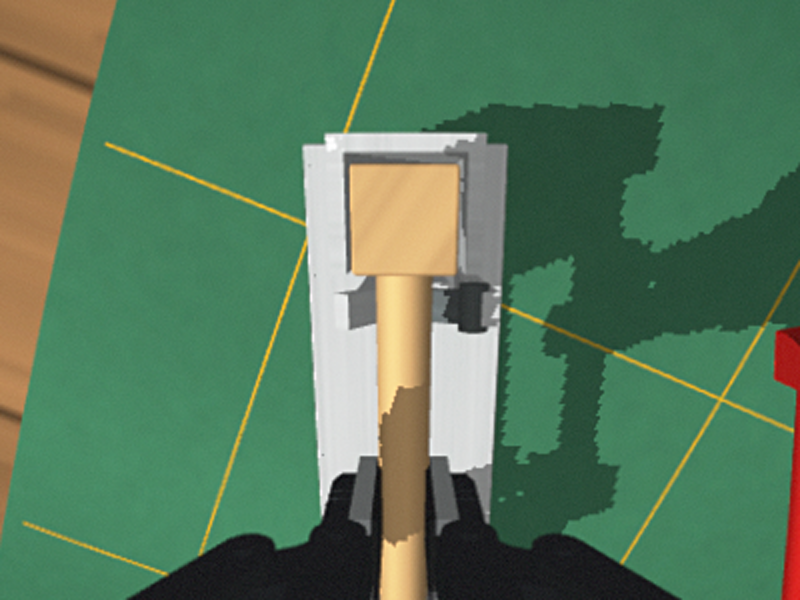

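The picture shows the rod over the fork slot and its far cube inside the pocket outline: rod at column 404, pocket and foot centred at about 405. I'll shift it 0.7 mm and press down.

Request:
send_rows(targets=[[[-0.0007,0.0007,0.008,0,0],[0,0,0.008,0,0],[0,0,0.006,0,0],[0,0,0.006,0,0],[0,0,0.004,0,0],[0,0,0,0,0]]])

```text
clock: 13.2
tool_pos: [496.6, 338.0, 67.8]
eef_rot: [-0.002, 0.981, 0.193, 0.002]
ft_force: [-1.2, 1.3, 5.9]
gripper_width: 11.6
finger_force: 59.6
```

```bash
python3 chk.py
```

```text
pos [496.63 338.    67.85] yaw x 22.27372288740586 tilt [ 0. -0.] F [-1.18  1.26  5.9 ] w 11.580405532201842 q [-0.53  0.75 -0.16  1.74  0.18  0.66 -1.98]
rod mid [494.5  337.14  65.14] err in tool [-0.39  1.66 10.13] turn need (tool) 0.0012867071193093382
```

Request:
send_rows(targets=[[[0,0.001,0.004,0,0],[0,0,0.004,0,0],[0,0,0.003,0,0],[0,0,0,0,0],[0,0,0,0,0]]])

```text
clock: 13.7
tool_pos: [496.8, 336.5, 57.3]
eef_rot: [-0.001, 0.981, 0.193, 0.001]
ft_force: [-0.9, 0.9, 11.6]
gripper_width: 11.6
finger_force: 60.1
```

```bash
python3 chk.py
```

```text
pos [496.79 336.51  57.35] yaw x 22.27872148212881 tilt [ 0. -0.] F [-0.88  0.88 11.59] w 11.597980427225638 q [-0.53  0.77 -0.16  1.75  0.19  0.64 -1.98]
rod mid [494.67 335.64  54.64] err in tool [ 0.07  0.18 -0.36] turn need (tool) 0.0013739490551976097
```

Request:
send_rows(targets=[[[0,0,0.001,0,0],[0,0,0.001,0,0],[0,0,0,0,0],[0,0,0,0,0]]])

```text
clock: 14.1
tool_pos: [496.8, 336.5, 57.2]
eef_rot: [-0.001, 0.981, 0.193, 0.001]
ft_force: [-4.2, -1.0, 21.8]
gripper_width: 11.7
finger_force: 61.1
```

```bash
python3 chk.py
python3 - <<'E'
from h import *
im=snap("wrist","w5");sd=snap("side","s5")
a=cv2.resize(im[60:260,156:356,::-1],(400,400),interpolation=cv2.INTER_CUBIC)
b=cv2.resize(sd[100:170,190:270,::-1],(400,350),interpolation=cv2.INTER_CUBIC)
cv2.imwrite("pics/w5b.png",np.hstack([a,np.vstack([b,np.zeros((50,400,3),np.uint8)])]))
E
```

```text
pos [496.82 336.53  57.19] yaw x 22.276762725513443 tilt [ 0. -0.] F [-4.21 -1.04 21.77] w 11.669748389239212 q [-0.53  0.77 -0.16  1.75  0.19  0.64 -1.98]
rod mid [494.7  335.66  54.48] err in tool [ 0.04  0.19 -0.52] turn need (tool) 0.001339762303014247
```

View pics/w5b.png

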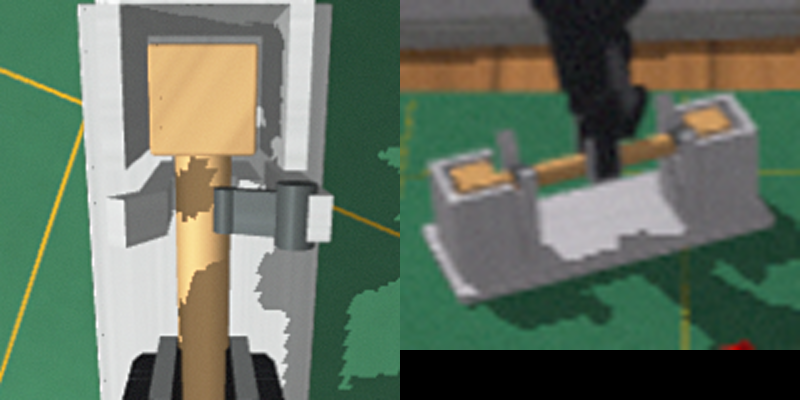

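The rod meets a stiff stop at seat height. The visible jaw has closed over the shaft at (222,208), and both cubes sit down in their pockets, so I'll release and retreat.

Request:
send_rows(targets=[[[0,0,-0.0015,0,0],[0,0,0,0,50],[0,0,0,0,50],[0,0,0,0,50],[0,0,-0.01,0,50],[0,0,-0.02,0,50],[0,0,-0.03,0,50],[0,0,-0.04,0,50],[0,0,-0.04,0,50],[0,0,0,0,50]]])

```text
clock: 15.2
tool_pos: [499.5, 337.1, 201.8]
eef_rot: [-0.003, 0.981, 0.193, 0.006]
ft_force: [0.9, 0.5, 0.5]
gripper_width: 42.9
finger_force: 0.0
```

Run:
```python
from h import *
s=manip.observe();print(s["tool_pos"],s["ft_force"],s["gripper_width"])
im=snap("wrist","w6");sd=snap("side","s6")
a=cv2.resize(im[60:360,106:406,::-1],(500,500),interpolation=cv2.INTER_CUBIC)
b=cv2.resize(sd[100:170,190:270,::-1],(300,260),interpolation=cv2.INTER_CUBIC)
cv2.imwrite("pics/w6b.png",np.hstack([a,np.vstack([b,np.zeros((240,300,3),np.uint8)])]))
```

```text
[499.49650965 337.13798215 201.8057823 ] [0.89513536 0.500163   0.45097762] 42.877828212789865
```

View pics/w6b.png

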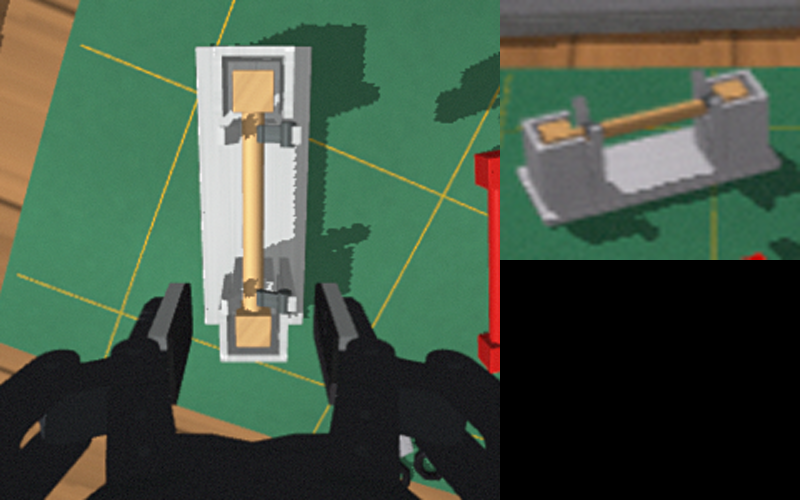

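The rod sits in both forks, cubes in their pockets ((253,90) and (253,331)), both jaws lie over the shaft, and the gripper is clear.

```bash
python3 -c "
from h import *
print(manip.sign_off())"
```

```text
the job is handed in; nothing more can be done
None
```

The rod was drawn out, laid down and let go, regrasped by its middle and pressed home in both forks with both jaws looking closed, and the job was handed in at about 15 s (no verdict was returned); I viewed 11 pictures, one over the limit of 10.

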